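# Demagnetise a plug gauge in the bench demagnetiser

### The arm

A 6-joint arm with a two-finger parallel gripper is mounted at the origin on the work surface. World frame = base frame: x ahead of the robot, y to its left, z up, the work surface at z = 0. Lengths are in m, angles in rad, forces in N, time in s.
With the tool pointing down it reaches from about 0.35 to 0.975 m from the base axis. Payload 4.9 kg.
Tool frame: the origin (TCP) lies at the very end of the fingers, on their centre line; the grasp point (between the pads) lies 19 mm behind it; z points along the fingers, y is the line along which they close (so a half turn about z gives the same grasp; the last joint's range is limited). The gripper opens to 85 mm and grips with 20 to 120 N. Pads are 22 mm wide; open, the fingers measure 114 mm over their backs; the gripper's body (76 mm by 85 mm) begins 54 mm behind the grasp point. The pads swing forward as they close: fully open they stand 13 mm farther back than shut.
Start: joints at [1.118, 0.053, 1.613, -0, 1.476, -0.119], TCP at [0.205, 0.59, 0.231] pointing down, gripper open.
Joint ranges: [-3.01, 3.01], [-1.01, 2.22], [0.06, 2.58], [-1.02, 4.17], [0.09, 2.62], [-3.14, 3.14]. Speed limits (rad/s): [2.57, 2.57, 3.14, 3.14, 3.14, 3.14].

### API

Orientations are given as a rotation vector (axis times angle).
In Python, from station import ctrl gives the robot as it stands.
- The arm moves only by the shell command python3 -m crank 'ROWS' [OPENING] [FORCE]. ROWS is text: rows parted by semicolons, each of 4 numbers parted by spaces: the shift along the world's x, y, z in units of 0.5 m (1.0 is 0.5 m), then the turn about the world's z in units of 90 degrees (1.0 is 90 degrees). In form: x y z turn; .... A call has exactly 5 rows; each row shifts and turns the commanded pose from where the row before left it; what a row does not reach is not made up. A row lasts 1/12 s, in which the tool goes at most 41.7 mm and 7.16 degrees, less where a joint would pass 70% of its speed; a pose out of reach is approached as far as the arm can. A call with a number of a shift or a turn outside -1 to 1 is refused whole. A call with a gripper value outside its range is refused whole. OPENING is the opening in per cent of the stroke, from 0 (shut) to 100 (fully open), set as the call begins (- or left out, the last holds). The fingers move at their own pace and stop on an object; FORCE is the grip in N (left out, the last holds). Time passes only in rows, so rows that do not move let the fingers close, or fill a call up. It gives the time, the measured TCP pose, the force, the opening and the grip force at its end, in the units of the state.
- ctrl.get_obs(): the state, without advancing time (a new reading comes with each control period).
- ctrl.get_image(name): name is "scene" or "top"; returns (picture, depth): 384x512x3 uint8, red, green, blue; 384x512 float32, m along the optical axis (not along the pixel's ray), 0 where there is no reading.
- ctrl.get_calibration(name): a dict with "fx", "fy", "cx", "cy" (pixels), "k1" (the pictures are not rectified: a ray, as slopes to the right and down, at radius r is drawn at 1 + k1 r^2 times it, then the intrinsics apply), "extrinsics" (4x4, takes a point from world to camera coordinates). Camera axes: x right, y down, z forward; pixel columns grow to the right and rows downward; lengths in m; the calibration is good to about 2 mm. A picture is of the moment at which its call begins. get_calibration takes no time and is no camera call.
- ctrl.finish_job(): hands the job in; it is judged then, once.
The state is a dict: "t": time; "q": joint angles; "dq": joint speeds; "effort": joint torques, N m; "tool_pos": TCP position; "tool_rot": TCP orientation; "contact_force": force on the tool from outside, world axes, zero at the start; "wrist_torque": the same for the moment, N m; "opening": finger opening in m; "grip_force": force on a finger pad.
Only numpy, scipy, OpenCV 4.12 (cv2) and the standard library are available. Lean on these libraries where they do the work, as an engineer would, in place of code of your own. Each camera call takes 0.05 s, during which the arm holds its last target. There are 200 camera calls.

### The job

Wind the crank on the demagnetiser counter-clockwise, about two turns, until the shutter over its slot is fully open, and leave it open. Then take the flat plug gauge with the flat slab handle from the wooden rack, pass its blade upright down through the slot until most of the blade is inside and the collar is about 2 cm above the lid, and finish while still holding it there in the gripper: the collar must not rest on the lid, nor the blade be jammed against the slot's sides. Leave the other two gauges in their places and everything else on the bench where it is.

Things in the scene. Friction and masses are not known exactly. Their poses are not given: they have to be found in the camera images.
- demag: bench demagnetiser: fixed grey sheet-metal box 160 mm (its x) by 300 mm (its y) by 130 mm high with a flat aluminium lid, slot in the lid's -y half, hand crank on the +y half. Origin: centre of its underside; z up; its pose on the bench varies by some cm and +-0.25 rad of yaw. Hollow below the slot: 118 mm from the lid's upper face to the floor inside
- slot (a point): centre of the slot's mouth, level with the lid's upper face, at (-30, -75, 130) mm in the demagnetiser's frame and with its axes. The slot is 12 mm along x by 42 mm along y, straight through the 10 mm lid, with a 3 mm bevel round the upper edge (2 mm more than the gauge's blade each way). Two 7 mm high guide strips run along x on the lid, 33 mm to either side of the slot's centre in y
- shutter_plate (a joint): travel (m) of the shutter, a dark steel plate 36 mm (x) by 62 mm (y), 4 mm thick, that slides 1 mm above the lid towards the demagnetiser's +x; 0 = centred over the slot (closed), 0.040 = fully open. It is geared to the crank, 20 mm per turn, and does not drift by itself
- crank_arm (a joint): angle (rad) of the hand crank about its upright axis, growing counter-clockwise seen from above. Starts between 0 and 2.0; end stop at 12.6 (shutter fully open). At 0 (and each full turn) the arm points to the demagnetiser's -x from the axis. Turning takes about 0.15 N m (3 N at the knob); it stays where it is left
- crank_axis (a point): point on the crank's axis at the lid's upper face, at (0, 80, 130) mm in the demagnetiser's frame and with its axes
- crank_knob (a point): grip point on the crank's upright black knob, 27 mm above the knob's foot and 50 mm from the crank's axis; it goes round with the crank. The knob is a 23 mm thick round sleeve, 48 mm tall, from 23 to 71 mm above the lid, that spins freely on its pin, so it can be held without turning the gripper while it is carried round. The crank arm below it reaches to 22 mm above the lid, the hub in the middle to 24 mm
- rack: fixed wooden gauge rack 90 mm (x) by 230 mm (y), 100 mm high, open front and back; its top board has three slots side by side in y, 70 mm apart, 16 by 46 mm. Origin: centre of its underside; z up; yaw varies by +-0.3 rad. Each gauge hangs in a slot by its collar, blade down; which gauge is in which slot varies
- gauge: the flat plug gauge to be treated, about 0.35 kg, the only one with a flat slab handle. Origin: centre of the collar's underside (100 mm above the bench in the rack). Steel blade below it: 10 mm (x) by 40 mm (y) by 80 mm long, its last 4 mm stepped in by 2.5 mm on each side; collar 26 by 54 mm, from 0 to 6 mm; aluminium slab handle 16 mm (x) by 32 mm (y) from 6 to 62 mm above the origin. z along the gauge, up. Grip the handle across its 16 mm (along x)
- gauge_tip (a point): centre of the lower end of that gauge's blade, 80 mm below the collar's underside
- round_gauge: another gauge in the rack, with a round 20 mm handle, top 59 mm above its collar's underside (its origin): leave alone
- ball_gauge: another gauge in the rack, with a 28 mm ball on a thin stem, top 54 mm above its collar's underside (its origin): leave alone
- mug: white mug, 80 mm across, 90 mm high, origin under its centre: leave alone
- torch: black torch standing on its head, 42 mm across, 120 mm high, origin under its centre: leave alone
- earmuffs: grey ear defenders, about 150 by 145 by 85 mm, origin under the middle between the cups: leave alone
- caliper: steel caliper lying flat, 200 mm long (y), 8 mm thick: leave alone
- radio: black hand-held radio lying flat, 130 mm plus a 90 mm aerial (x), 58 mm wide, 34 mm thick: leave alone

How it is judged:
On the way, in this order (a step that is already met when the one before it is completed fails the run):
1. the crank has been wound until the shutter is open (value of joint crank_arm above 11.9 rad), for 0.1 s.
2. the gauge has been lifted clear of the rack (height (world z) of gauge_tip above 0.105 m), for 0.05 s.
3. the blade has entered the slot (horizontal distance between gauge_tip and slot below 0.006 m and angle between gauge's own z axis and vertical below 0.1 rad and z of gauge_tip in the frame of slot below -0.012 m), for 0.05 s.
At the end, for the whole second after the job is handed in: Shutter still open (crank within 0.9 rad of its open stop); the gauge upright (0.1 rad) in the slot, at rest, collar 7 to 40 mm above the lid (tip 40 to 73 mm below the lid's face), held by the gripper (over 2 N), under 10 N between gauge and demagnetiser (horizontal distance between gauge_tip and slot below 0.006 m and angle between gauge's own z axis and vertical below 0.1 rad and z of gauge_tip in the frame of slot between -0.073 and -0.04 m and contact force between the fingers and gauge above 2 N and contact force between gauge and demag below 10 N and linear speed of gauge below 0.02 m/s and value of joint crank_arm above 11.7 rad); the arm keeps its last pose, push and grip.
It fails at once if one of the other two gauges is moved by over 20 mm (distance of any of round_gauge, ball_gauge from where it was at the start of the episode above 0.02 m).
It fails at once if another loose thing on the bench is moved by over 40 mm (distance of any of mug, torch, earmuffs, caliper, radio from where it was at the start of the episode above 0.04 m).
It also fails if it takes over 72 s, if anything falls off the work surface, if the arm or the gripper's body presses on something with over 40 N, if the wrist force passes 120 N, or if a joint passes its speed limit or range.

## Working session

There is one attempt and no reset: what is moved stays moved. The work goes in short steps, Python scripts to look and compute and a shell command to move; the robot and the scene stay as the last step left them, time stands still between calls to the robot, and variables do not carry over. Pictures are saved under pics/ and viewed, at most 10 in all, crops included, and the job is handed in when it is done.

```bash
mkdir -p pics; cat > h.py <<'E'
import numpy as np, cv2
from station import ctrl
def grab(n,save=None):
    im,d=ctrl.get_image(n); np.savez(f'/tmp/{n}.npz',im=im,d=d)
    if save: cv2.imwrite('pics/'+save,cv2.cvtColor(im,cv2.COLOR_RGB2BGR))
    return im,d
def load(n):
    f=np.load(f'/tmp/{n}.npz'); return f['im'],f['d']
def cloud(n,d):
    c=ctrl.get_calibration(n); h,w=d.shape
    u,v=np.meshgrid(np.arange(w),np.arange(h)); 
    K=np.array([[c['fx'],0,c['cx']],[0,c['fy'],c['cy']],[0,0,1.]])
    p=cv2.undistortPoints(np.stack([u,v],-1).reshape(-1,1,2).astype(float),K,np.array([c['k1'],0,0,0,0.])).reshape(h,w,2)
    P=np.dstack([p[...,0]*d,p[...,1]*d,d]); E=np.array(c['extrinsics'])
    return (P-E[:3,3])@E[:3,:3]
def proj(n,X):
    c=ctrl.get_calibration(n); E=np.array(c['extrinsics'])
    K=np.array([[c['fx'],0,c['cx']],[0,c['fy'],c['cy']],[0,0,1.]])
    return cv2.projectPoints(np.atleast_2d(X).astype(float),cv2.Rodrigues(E[:3,:3])[0],E[:3,3],K,np.array([c['k1'],0,0,0,0.]))[0][:,0]
E
python3 - <<'E'
from h import *
for n in('scene','top'):
    im,d=grab(n,n+'0.png'); c=ctrl.get_calibration(n); E=np.array(c['extrinsics']); print(n,c['fx'],-E[:3,:3].T@E[:3,3])
o=ctrl.get_obs(); print(o)
E
```

```text
scene 406.1485252292376 [ 1.17016035 -0.15472881  1.01069087]
top 422.0673941380966 [ 0.34981068 -0.11012333  1.41181859]
{'t': 0.1, 'q': array([ 1.11802323e+00,  5.33033725e-02,  1.61420187e+00, -8.46605555e-06,
        1.47602044e+00, -1.18990641e-01]), 'dq': array([-0.00071972, -0.00306971, -0.00306309, -0.00043295,  0.00149472,
        0.00172884]), 'effort': array([ 1.38012783e-04, -3.94907105e+01, -3.71361351e+01, -7.80937648e-05,
        3.99779718e-03, -1.08001527e-05]), 'tool_pos': array([0.20449878, 0.58997412, 0.23015121]), 'tool_rot': array([-5.21783077e-01, -3.09741252e+00,  2.91638910e-03]), 'contact_force': array([-0.10523978,  0.20821152,  0.01823873]), 'wrist_torque': array([ 0.01114815,  0.0281404 , -0.03221643]), 'grip_force': 0.0, 'opening': 0.08558485535128671}
```

View pics/top0.png

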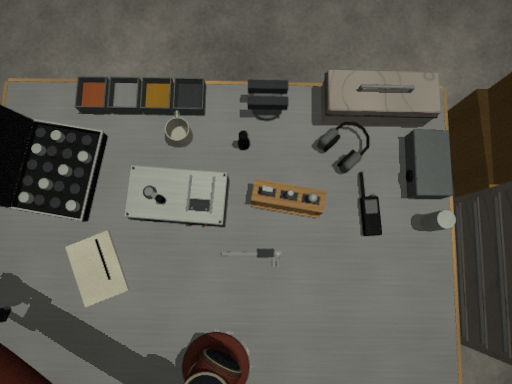

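View pics/scene0.png

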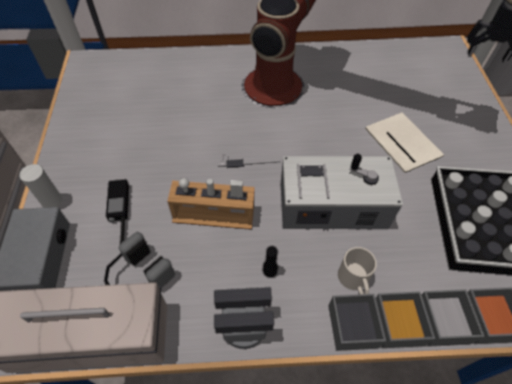

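The top view shows the demagnetiser at about (177,195), with the crank hub at (150,192) and knob at (160,199). The shutter is near (200,204). The rack is at (288,198), with the slab gauge in its left slot at (267,189). Next I'll measure these.

```bash
cat > m.py <<'E'
from h import *
def rect(P,m):
    q=P[m][:,:2].astype(np.float32); return cv2.minAreaRect(q*1000)
res={}
for n in('top','scene'):
    im,d=load(n); P=cloud(n,d); x,y,z=P[...,0],P[...,1],P[...,2]
    c=(d>0)
    lid=c&(abs(z-.13)<.006)&(x>.3)&(x<.6)&(y<.45)&(y>0); 
    k=cv2.connectedComponentsWithStats(lid.astype(np.uint8)); i=1+np.argmax(k[2][1:,4]); lid=k[1]==i
    print(n,'lid',rect(P,lid),np.median(z[lid]),lid.sum())
    kn=c&(z>.165)&(z<.21)&(x>.3)&(x<.6)&(y>.02)&(y<.4)
    print(' knob',P[kn].mean(0),z[kn].max(),rect(P,kn),kn.sum())
    top=kn&(z>.195);print(' knobtop',P[top].mean(0),top.sum())
    rk=c&(abs(z-.1)<.004)&(x>.3)&(x<.65)&(y<.0)&(y>-.3)
    print(' rack',rect(P,rk),rk.sum())
    h=c&(z>.14)&(z<.175)&(x>.3)&(x<.65)&(y<.0)&(y>-.3)
    k=cv2.connectedComponentsWithStats(h.astype(np.uint8))
    for j in range(1,k[0]):
        if k[2][j,4]>8: m=k[1]==j; print('  handle',P[m].mean(0),z[m].max(),rect(P,m&(z>z[m].max()-.006)),m.sum())
im,_=load('top'); cv2.imwrite('pics/c.png',cv2.cvtColor(cv2.resize(im[155:230,115:335],None,fx=3.6,fy=3.6,interpolation=cv2.INTER_CUBIC),cv2.COLOR_RGB2BGR))
E
python3 m.py
```

```text
top lid ((523.048828125, 141.70010375976562), (283.2864685058594, 154.47836303710938), 89.77426147460938) 0.13073439180666646 3797
 knob [0.51006157 0.16362273 0.19459862] 0.20475907581443634 ((511.310546875, 165.69174194335938), (22.569738388061523, 20.900218963623047), 67.5565414428711) 66
 knobtop [0.51076866 0.16567747 0.20026778] 46
 rack ((534.59521484375, -145.75914001464844), (131.0577850341797, 311.25543212890625), 9.551017761230469) 916
  handle [ 0.54980529 -0.1507636   0.16039312] 0.1676690321174617 ((550.2969360351562, -150.86001586914062), (31.032676696777344, 16.014171600341797), 81.14936065673828) 68
  handle [ 0.53926851 -0.21884222  0.15690055] 0.16516947527580852 ((539.6875, -219.0606231689453), (14.655684471130371, 14.86732006072998), 30.052536010742188) 39
  handle [ 0.52814103 -0.28743517  0.14969038] 0.15689619736855276 ((528.3363037109375, -288.69036865234375), (16.160409927368164, 18.814176559448242), 64.50728607177734) 61
scene lid ((526.8353881835938, 137.60028076171875), (281.310302734375, 156.00221252441406), 87.46644592285156) 0.13084851929208857 3935
 knob [0.5162562  0.16208139 0.18898932] 0.20354109517151583 ((513.6588134765625, 162.64842224121094), (19.807451248168945, 19.95136070251465), 21.3740291595459) 114
 knobtop [0.51349008 0.16299562 0.19949853] 51
 rack ((528.5799560546875, -145.61668395996094), (302.4365234375, 120.31282806396484), 83.27409362792969) 1009
  handle [ 0.53379346 -0.2880263   0.14948051] 0.15909833210868868 ((531.32373046875, -286.80657958984375), (15.61636734008789, 15.585490226745605), 80.43382263183594) 76
  handle [ 0.54389369 -0.22003251  0.15494004] 0.16276649852331046 ((540.571533203125, -219.50804138183594), (15.688803672790527, 17.886680603027344), 38.962459564208984) 62
  handle [ 0.55435501 -0.15139857  0.15701102] 0.16644960901786834 ((551.2301635742188, -151.59347534179688), (31.06401252746582, 16.310073852539062), 82.55441284179688) 118
```

View pics/c.png

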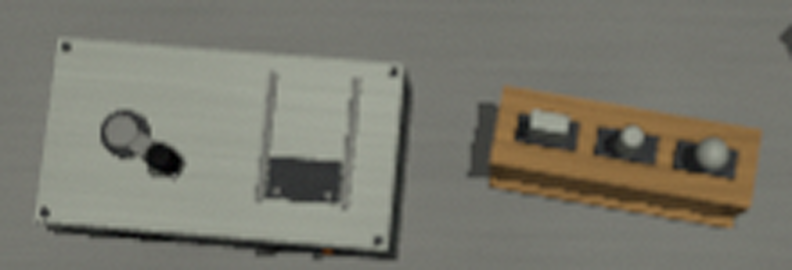

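The slab gauge in the left slot is confirmed (crop 550,122). The shutter covers the slot at crop (303,180), with the guide strips on either side. The knob is at (163,158) and the hub at (123,133). I'll refine the lid pose using colour edges and the screws.

```bash
cat > lid.py <<'E'
from h import *
def onplane(n,uv,z):
    c=ctrl.get_calibration(n);K=np.array([[c['fx'],0,c['cx']],[0,c['fy'],c['cy']],[0,0,1.]]);E=np.array(c['extrinsics'])
    p=cv2.undistortPoints(np.float64(uv).reshape(-1,1,2),K,np.array([c['k1'],0,0,0,0.])).reshape(-1,2)
    r=np.c_[p,np.ones(len(p))]@E[:3,:3]; o=-E[:3,:3].T@E[:3,3]
    return o+r*((z-o[2])/r[:,2])[:,None]
if __name__=='__main__':
  for n in('top','scene'):
    im,d=load(n); P=cloud(n,d)
    box=(abs(P[...,0]-.523)<.11)&(abs(P[...,1]-.14)<.18)&(abs(P[...,2]-.13)<.008)
    g=cv2.cvtColor(im,cv2.COLOR_RGB2GRAY); t=np.median(g[box]); m=box&(g>.8*t)
    k=cv2.connectedComponentsWithStats(m.astype(np.uint8)); m=k[1]==1+np.argmax(k[2][1:,4])
    v,u=np.where(m); Q=onplane(n,np.c_[u,v],.13)[:,:2]*1000
    r=cv2.minAreaRect(Q.astype(np.float32)); print(n,t,r)
    # knob dark px & shutter dark
    if n=='top':
        S=onplane(n,np.array([[66,47],[393,72],[378,240],[44,212]])/3.6+[115-.36,155-.36],.13)*1000
        print(S[:,:2].round(1),S[:,:2].mean(0)); 
        a=S[1]-S[0];b=S[2]-S[3];print(np.degrees(np.arctan2(a[0],-a[1])),np.degrees(np.arctan2(b[0],-b[1])))
        H=onplane(n,np.array([[123,133]])/3.6+[115-.36,155-.36],.154)*1000; print('hub',H)
        G=onplane(n,np.array([[269,157],[343,163],[337,203],[264,197]])/3.6+[115-.36,155-.36],.135)*1000; print('shutter',G.round(1),G.mean(0))
E
python3 lid.py
```

```text
top 152.0 ((532.9454956054688, 130.37664794921875), (300.47540283203125, 160.61192321777344), 86.4994888305664)
[[612.2 267.3]
 [595.2 -15.7]
 [450.8  -7.2]
 [469.2 276.8]] [531.83523406 130.32684876]
-3.427076743472753 -3.7026039685608274
hub [[534.55033219 207.45911014 154.        ]]
shutter [[519.   87.  135. ]
 [515.1  24.  135. ]
 [481.   27.9 135. ]
 [484.9  89.7 135. ]] [499.99404516  57.16206504 135.        ]
scene 173.0 ((531.5966796875, 127.13134002685547), (298.7047119140625, 159.8373260498047), 86.5979995727539)
```

```bash
python3 - <<'E'
from h import *
R=cv2.Rodrigues(ctrl.get_obs()['tool_rot'])[0]; print(R.round(3))
E
python3 -m crank '0 0 0 0; 0 0 0 0; 0 0 0 0; 0 0 0 0; 0 0 0 0' 60 30
```

```text
[[-0.945  0.328 -0.001]
 [ 0.328  0.945 -0.002]
 [ 0.    -0.002 -1.   ]]
t: 0.52
tool_pos: [0.2048, 0.5905, 0.2312]
tool_rot: [-0.522, -3.098, 0.0]
contact_force: [-0.4, -0.1, 0.3]
opening: 0.0509
grip_force: 0.0
```

```bash
python3 -m crank '0.041 -0.0568 0 -0.055; 0.041 -0.0568 0 -0.055; 0.041 -0.0568 0 -0.055; 0.041 -0.0568 0 -0.055; 0.041 -0.0568 0 -0.055'; python3 -m crank '0.041 -0.0568 0 -0.055; 0.041 -0.0568 0 -0.055; 0.041 -0.0568 0 -0.055; 0.041 -0.0568 0 -0.055; 0.041 -0.0568 0 -0.055';python3 -m crank '0.041 -0.0568 0 -0.055; 0.041 -0.0568 0 -0.055; 0.041 -0.0568 0 -0.055; 0.041 -0.0568 0 -0.055; 0.041 -0.0568 0 -0.055';python3 -m crank '0 0 0 0; 0 0 0 0; 0 0 0 0; 0 0 0 0; 0 0 0 0'
```

```text
t: 0.93
tool_pos: [0.3079, 0.4472, 0.2315]
tool_rot: [1.179, 2.912, 0.001]
contact_force: [0.8, 0.5, 0.1]
opening: 0.0516
grip_force: 0.0
t: 1.35
tool_pos: [0.4105, 0.305, 0.2316]
tool_rot: [1.776, 2.591, 0.001]
contact_force: [0.5, -0.4, -0.5]
opening: 0.0516
grip_force: 0.0
t: 1.77
tool_pos: [0.5131, 0.1629, 0.2316]
tool_rot: [2.29, 2.15, 0.001]
contact_force: [1.8, 0.1, 0.8]
opening: 0.0512
grip_force: 0.0
t: 2.18
tool_pos: [0.5116, 0.1656, 0.2313]
tool_rot: [-2.283, -2.158, -0.0]
contact_force: [1.1, -0.3, 0.4]
opening: 0.0516
grip_force: 0.0
```

```bash
python3 -m crank '0 0 -0.027 0; 0 0 -0.027 0; 0 0 -0.027 0; 0 0 -0.027 0; 0 0 -0.027 0'; python3 -m crank '0 0 0 0; 0 0 0 0; 0 0 0 0; 0 0 0 0; 0 0 0 0' 0 30; python3 -m crank '0 0 0 0; 0 0 0 0; 0 0 0 0; 0 0 0 0; 0 0 0 0'
python3 - <<'E'
from h import *
im,_=grab('scene'); cv2.imwrite('pics/s1.png',cv2.cvtColor(cv2.resize(im[90:250,260:420],None,fx=3,fy=3,interpolation=cv2.INTER_CUBIC),cv2.COLOR_RGB2BGR))
E
```

```text
t: 2.6
tool_pos: [0.5114, 0.1645, 0.1613]
tool_rot: [-2.285, -2.155, 0.003]
contact_force: [-0.5, -0.3, -0.5]
opening: 0.0512
grip_force: 0.0
t: 3.02
tool_pos: [0.5118, 0.1643, 0.1631]
tool_rot: [-2.286, -2.155, 0.002]
contact_force: [-0.3, -0.1, -7.0]
opening: 0.0216
grip_force: 30.1
t: 3.43
tool_pos: [0.5118, 0.1644, 0.1631]
tool_rot: [-2.285, -2.155, 0.002]
contact_force: [-0.6, -1.3, -9.4]
opening: 0.0219
grip_force: 29.8
```

View pics/s1.png

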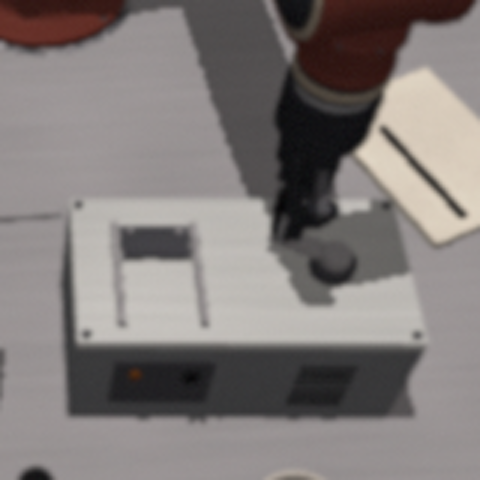

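The knob is held (opening 22 mm) at crop (285,225), and the shutter is still over the slot at (155,240). Next I work out the circle rows.

```bash
python3 -c "
import numpy as np
a=np.radians(np.arange(-120,260,20));p=.1*np.c_[np.cos(a),np.sin(a)]
print(np.c_[np.arange(-120,240,20),np.diff(p,axis=0)].round(4))"
```

```text
[[-1.20e+02  3.26e-02 -1.19e-02]
 [-1.00e+02  3.47e-02  0.00e+00]
 [-8.00e+01  3.26e-02  1.19e-02]
 [-6.00e+01  2.66e-02  2.23e-02]
 [-4.00e+01  1.74e-02  3.01e-02]
 [-2.00e+01  6.00e-03  3.42e-02]
 [ 0.00e+00 -6.00e-03  3.42e-02]
 [ 2.00e+01 -1.74e-02  3.01e-02]
 [ 4.00e+01 -2.66e-02  2.23e-02]
 [ 6.00e+01 -3.26e-02  1.19e-02]
 [ 8.00e+01 -3.47e-02  0.00e+00]
 [ 1.00e+02 -3.26e-02 -1.19e-02]
 [ 1.20e+02 -2.66e-02 -2.23e-02]
 [ 1.40e+02 -1.74e-02 -3.01e-02]
 [ 1.60e+02 -6.00e-03 -3.42e-02]
 [ 1.80e+02  6.00e-03 -3.42e-02]
 [ 2.00e+02  1.74e-02 -3.01e-02]
 [ 2.20e+02  2.66e-02 -2.23e-02]]
```

```bash
python3 -m crank '0.0326 -0.0119 0 0; 0.0347 0 0 0; 0.0326 0.0119 0 0; 0.0266 0.0223 0 0; 0.0174 0.0301 0 0'
```

```text
t: 3.9
tool_pos: [0.584, 0.1896, 0.163]
tool_rot: [-2.287, -2.152, 0.007]
contact_force: [-6.9, -2.6, -6.0]
opening: 0.0218
grip_force: 30.4
```

```bash
python3 -m crank '0.006 0.0342 0 0; -0.006 0.0342 0 0; -0.0174 0.0301 0 0; -0.0266 0.0223 0 0; -0.0326 0.0119 0 0'; python3 -m crank '-0.0347 0 0 0; -0.0326 -0.0119 0 0; -0.0266 -0.0223 0 0; -0.0174 -0.0301 0 0; -0.006 -0.0342 0 0'
```

```text
t: 4.32
tool_pos: [0.5467, 0.2566, 0.1631]
tool_rot: [2.283, 2.153, -0.001]
contact_force: [3.0, -7.3, -9.7]
opening: 0.0219
grip_force: 30.2
t: 4.73
tool_pos: [0.4869, 0.2086, 0.1632]
tool_rot: [-2.284, -2.156, -0.006]
contact_force: [8.7, 4.2, -15.9]
opening: 0.022
grip_force: 30.5
```

```bash
python3 -m crank '0.006 -0.0342 0 0; 0.0174 -0.0301 0 0; 0.0266 -0.0223 0 0; 0.0326 -0.0119 0 0; 0.0347 0 0 0'; python3 -m crank '0.0326 0.0119 0 0; 0.0266 0.0223 0 0; 0.0174 0.0301 0 0; 0.006 0.0342 0 0; -0.006 0.0342 0 0'; python3 -m crank '-0.0174 0.0301 0 0; -0.0266 0.0223 0 0; -0.0326 0.0119 0 0; -0.0347 0 0 0; -0.0326 -0.0119 0 0'
```

```text
t: 5.15
tool_pos: [0.5449, 0.1578, 0.1631]
tool_rot: [-2.285, -2.152, 0.004]
contact_force: [-5.9, 3.9, -7.9]
opening: 0.0215
grip_force: 31.5
t: 5.57
tool_pos: [0.5845, 0.2238, 0.163]
tool_rot: [2.286, 2.153, -0.006]
contact_force: [-4.8, -5.7, -7.6]
opening: 0.0217
grip_force: 31.6
t: 5.98
tool_pos: [0.5128, 0.2513, 0.1632]
tool_rot: [2.283, 2.154, 0.003]
contact_force: [7.9, -4.4, -11.9]
opening: 0.022
grip_force: 31.0
```

```bash
python3 -m crank '-0.0266 -0.0223 0 0; -0.0174 -0.0301 0 0; -0.005 -0.028 0 0; 0 0 0 0; 0 0 0 0';  python3 - <<'E'
from h import *
im,_=grab('scene'); cv2.imwrite('pics/s2.png',cv2.cvtColor(cv2.resize(im[130:220,270:410],None,fx=4,fy=4,interpolation=cv2.INTER_CUBIC),cv2.COLOR_RGB2BGR))
E
```

```text
t: 6.4
tool_pos: [0.4872, 0.2098, 0.1632]
tool_rot: [-2.287, -2.154, 0.004]
contact_force: [-1.0, -1.8, -10.9]
opening: 0.0216
grip_force: 31.3
```

View pics/s2.png

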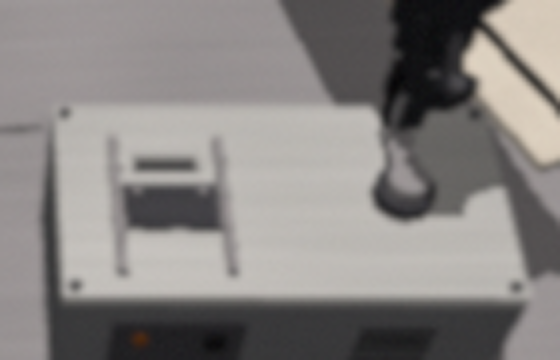

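The slot is fully uncovered at crop (165,163), with the shutter beside it at (175,205). Now I release the knob, lift and go over the gauge.

```bash
python3 -m crank '0 0 0 0; 0 0 0 0; 0 0 0 0; 0 0 0 0; 0 0 0 0' 60 30; python3 -m crank '0 0 0.03 0; 0 0 0.03 0; 0 0 0.03 0; 0 0 0.03 0; 0 0 0.024 0'; python3 -m crank '0.0127 -0.0722 0 -0.006; 0.0127 -0.0722 0 -0.006; 0.0127 -0.0722 0 -0.006; 0.0127 -0.0722 0 -0.006; 0.0127 -0.0722 0 -0.006'; python3 -m crank '0.0127 -0.0722 0 -0.006; 0.0127 -0.0722 0 -0.006; 0.0127 -0.0722 0 -0.006; 0.0127 -0.0722 0 -0.006; 0.0127 -0.0722 0 -0.006'; python3 -m crank '0 0 0 0; 0 0 0 0; 0 0 0 0; 0 0 0 0; 0 0 0 0'
cat > slot.py <<'E'
from lid import *
import sys
for n in('top','scene'):
    im,d=grab(n); 
    g=cv2.cvtColor(im,cv2.COLOR_RGB2GRAY)
    c=np.array([.4975,.0562]); 
    # resample lid plane on a 0.5 mm grid
    yaw=-.061; ex=np.array([np.cos(yaw),np.sin(yaw)]); ey=np.array([-ex[1],ex[0]])
    X,Y=np.meshgrid(np.arange(-14,14,.5),np.arange(-30,30,.5),indexing='ij')
    W=c+X[...,None]/1000*ex+Y[...,None]/1000*ey
    uv=proj(n,np.c_[W.reshape(-1,2),np.full(X.size,.13)]).reshape(*X.shape,2).astype(np.float32)
    I=cv2.remap(g,uv[...,0],uv[...,1],cv2.INTER_LINEAR).astype(float)
    b=np.percentile(I,85); w=np.clip(b-I-15,0,None); w[abs(Y)>26]=0
    w[X>11]=0
    print(n,'slot offset demag mm',(w*X).sum()/w.sum(),(w*Y).sum()/w.sum(),b,I.min())
    print(' xprof',I[::2,40:80].mean(1).round()); print(' yprof',I[22:34,::4].mean(0).round())
E
python3 slot.py
```

```text
t: 6.87
tool_pos: [0.4888, 0.2115, 0.1654]
tool_rot: [2.285, 2.155, 0.004]
contact_force: [0.1, 0.3, 0.1]
opening: 0.0512
grip_force: 0.0
t: 7.28
tool_pos: [0.4883, 0.2112, 0.2378]
tool_rot: [2.285, 2.155, 0.003]
contact_force: [0.0, 0.9, -0.2]
opening: 0.0511
grip_force: 0.0
t: 7.7
tool_pos: [0.5197, 0.0289, 0.2364]
tool_rot: [2.335, 2.1, 0.001]
contact_force: [0.8, -0.1, 0.6]
opening: 0.0514
grip_force: 0.0
t: 8.12
tool_pos: [0.5515, -0.152, 0.2364]
tool_rot: [2.385, 2.044, 0.001]
contact_force: [1.3, 0.4, 1.2]
opening: 0.0515
grip_force: 0.0
t: 8.53
tool_pos: [0.5513, -0.1488, 0.2359]
tool_rot: [2.383, 2.047, 0.0]
contact_force: [0.1, 0.2, -1.2]
opening: 0.0514
grip_force: 0.0
top slot offset demag mm -1.2699829336600734 -3.3829992998424645 172.0 54.0
 xprof [176. 174. 170. 165. 158. 144. 130. 114.  98.  81.  67.  62.  58.  57.
  57.  58.  62.  74.  88. 103. 120. 136. 151. 161. 169. 175. 178. 178.]
 yprof [ 92.  97.  99.  98.  92.  82.  69.  63.  60.  59.  59.  60.  59.  58.
  58.  59.  60.  59.  59.  60.  59.  60.  61.  61.  69.  85. 120. 146.
 166. 172.]
scene slot offset demag mm 1.3310500464622328 -5.003551042081508 182.0 78.0
 xprof [187. 186. 185. 184. 181. 177. 172. 167. 158. 148. 139. 129. 118. 106.
  97.  91.  85.  79.  87.  97. 108. 120. 134. 149. 164. 169. 174. 178.]
 yprof [103. 106. 110. 111. 109. 105. 103. 102. 102. 102. 102. 102. 102. 102.
 102. 102. 102. 102. 102. 102. 102. 103. 106. 118. 135. 156. 170. 178.
 182. 177.]
```

```bash
python3 -m crank '-0.001 -0.006 -0.04 -0.003; 0 0 -0.05 0; 0 0 -0.05 0; 0 0 -0.05 0; 0 0 -0.04 0'; python3 -m crank '0 0 0 0; 0 0 0 0; 0 0 0 0; 0 0 0 0; 0 0 0 0' 0 50;  python3 -m crank '0 0 0 0; 0 0 0 0; 0 0 0 0; 0 0 0 0; 0 0 0 0'
```

```text
t: 9.05
tool_pos: [0.5501, -0.152, 0.1189]
tool_rot: [-2.387, -2.04, 0.001]
contact_force: [-0.3, 0.1, -0.3]
opening: 0.0511
grip_force: 0.0
t: 9.47
tool_pos: [0.5515, -0.1532, 0.1223]
tool_rot: [2.388, 2.038, 0.002]
contact_force: [-0.5, 0.7, -0.5]
opening: 0.0155
grip_force: 51.8
t: 9.88
tool_pos: [0.5515, -0.1532, 0.1223]
tool_rot: [2.388, 2.038, 0.002]
contact_force: [-1.8, 1.9, 6.2]
opening: 0.0155
grip_force: 52.7
```

```bash
python3 -m crank '0 0 0.03 0; 0 0 0.04 0; 0 0 0.05 0; 0 0 0.05 0; 0 0 0.05 0'; python3 -m crank '0 0 0.05 0; 0 0 0.03 0; 0 0 0 0; 0 0 0 0; 0 0 0 0'; python3 -m crank '-0.01 0.038 0 0.006; -0.01 0.042 0 0.006; -0.011 0.042 0 0.006; -0.011 0.042 0 0.006; -0.011 0.042 0 0.006';  python3 -m crank '-0.011 0.042 0 0.006; -0.011 0.042 0 0.006; -0.011 0.042 0 0.006; -0.011 0.042 0 0.007; -0.01 0.04 0 0.007';python3 -m crank '0 0 0 0; 0 0 0 0; 0 0 0 0; 0 0 0 0; 0 0 0 0'
python3 - <<'E'
from h import *
for n,s in(('scene','s3.png'),('top','t3.png')):
    im,d=grab(n)
    u,v=proj(n,[.4975,.055,.17])[0].astype(int); print(u,v)
    cv2.imwrite('pics/'+s,cv2.cvtColor(cv2.resize(im[v-50:v+50,u-60:u+60],None,fx=5,fy=5,interpolation=cv2.INTER_CUBIC),cv2.COLOR_RGB2BGR))
E
```

```text
t: 10.3
tool_pos: [0.5496, -0.153, 0.2296]
tool_rot: [-2.388, -2.037, 0.003]
contact_force: [0.5, -0.5, -4.1]
opening: 0.0155
grip_force: 51.5
t: 10.72
tool_pos: [0.5497, -0.1528, 0.2679]
tool_rot: [-2.387, -2.037, 0.003]
contact_force: [0.8, 0.5, -5.6]
opening: 0.0152
grip_force: 51.4
t: 11.13
tool_pos: [0.5227, -0.0491, 0.2675]
tool_rot: [-2.338, -2.092, 0.005]
contact_force: [-0.1, -0.3, -4.2]
opening: 0.0153
grip_force: 51.5
t: 11.55
tool_pos: [0.4956, 0.0549, 0.2677]
tool_rot: [-2.285, -2.152, 0.005]
contact_force: [0.7, 0.7, -4.4]
opening: 0.0155
grip_force: 51.5
t: 11.97
tool_pos: [0.4972, 0.0532, 0.2701]
tool_rot: [-2.288, -2.151, 0.001]
contact_force: [0.5, -1.0, -4.6]
opening: 0.0156
grip_force: 51.5
313 160
198 204
```

View pics/s3.png

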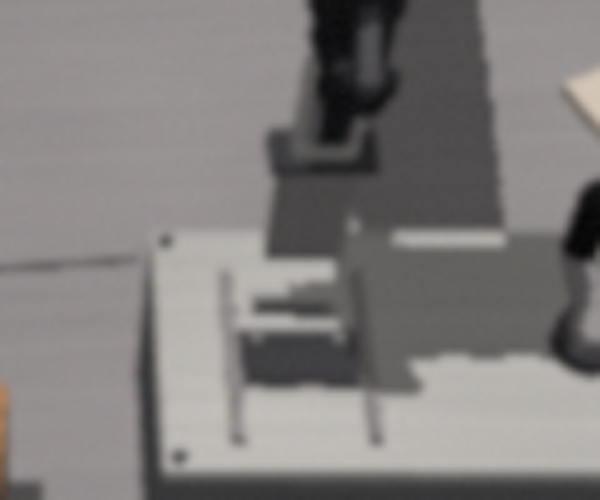

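View pics/t3.png

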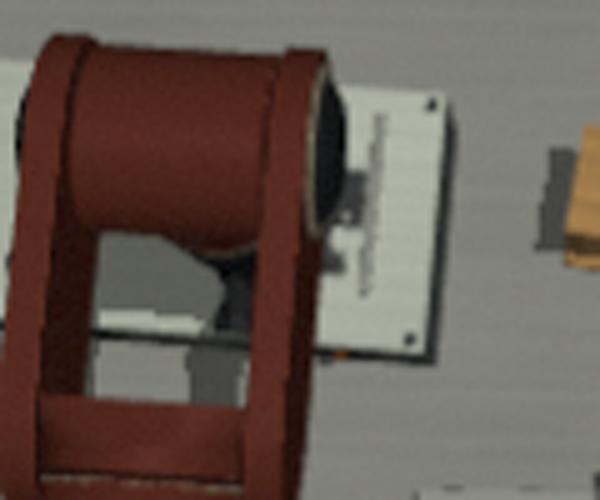

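The scene crop shows the gauge upright over the open slot: collar at (323,150), blade tip near (305,258), slot at (295,295) partly in shadow. The top view is blocked by the arm. I'll compare the blade and slot in the scene camera, since its bias cancels.

```bash
cat > cmp.py <<'E'
from lid import *
n='scene'; im,d=load(n); P=cloud(n,d); g=cv2.cvtColor(im,cv2.COLOR_RGB2GRAY).astype(float)
o=ctrl.get_obs(); t=o['tool_pos']; print('tcp',t,'R',cv2.Rodrigues(o['tool_rot'])[0][:,2].round(4))
zo=t[2]-.0223
near=(abs(P[...,0]-t[0])<.03)&(abs(P[...,1]-t[1])<.045)
for nm,a,b in(('blade',zo-.07,zo-.01),('collar',zo+.001,zo+.005)):
    m=near&(P[...,2]>a)&(P[...,2]<b); 
    print(nm,m.sum(),'x front',np.median(P[m][:,0]))
    for r in np.unique(np.where(m)[0])[::3]:
        q=P[r][m[r]]; print('  z%.3f x%.4f y %.4f %.4f mid %.4f'%(q[:,2].mean(),np.median(q[:,0]),q[:,1].min(),q[:,1].max(),(q[:,1].min()+q[:,1].max())/2))
c=np.array([.4975,.0555]); yaw=-.061; ex=np.array([np.cos(yaw),np.sin(yaw)]); ey=np.array([-ex[1],ex[0]])
X,Y=np.meshgrid(np.arange(-16,16,1.),np.arange(-32,32,2.),indexing='ij')
W=c+X[...,None]/1000*ex+Y[...,None]/1000*ey
uv=proj(n,np.c_[W.reshape(-1,2),np.full(X.size,.13)]).reshape(*X.shape,2).astype(np.float32)
I=cv2.remap(g.astype(np.float32),uv[...,0],uv[...,1],cv2.INTER_LINEAR)
np.set_printoptions(linewidth=250); print(Y[0].astype(int))
for i in range(0,32,2): print(int(X[i,0]),I[i].astype(int))
E
python3 cmp.py
```

```text
tcp [0.49735415 0.05327848 0.27057452] R [-4.e-04 -1.e-04 -1.e+00]
blade 251 x front 0.5014178990017709
  z0.236 x0.5010 y 0.0352 0.0704 mid 0.0528
  z0.227 x0.5019 y 0.0344 0.0718 mid 0.0531
  z0.214 x0.5015 y 0.0348 0.0740 mid 0.0544
  z0.203 x0.5014 y 0.0349 0.0729 mid 0.0539
  z0.190 x0.5011 y 0.0355 0.0729 mid 0.0542
  z0.180 x0.5025 y 0.0346 0.0740 mid 0.0543
collar 33 x front 0.5080733014229042
  z0.252 x0.4833 y 0.0308 0.0308 mid 0.0308
  z0.252 x0.4958 y 0.0325 0.0814 mid 0.0570
  z0.253 x0.5042 y 0.0279 0.0625 mid 0.0452
[-32 -30 -28 -26 -24 -22 -20 -18 -16 -14 -12 -10  -8  -6  -4  -2   0   2   4   6   8  10  12  14  16  18  20  22  24  26  28  30]
-16 [161 174 179 182 182 182 182 182 182 182 182 183 183 180 177 173 169 170 169 167 160 155 152 152 152 150 146 137 121 107  97  92]
-14 [160 173 179 181 181 181 181 180 180 181 182 182 181 178 173 166 159 158 157 153 144 138 135 134 134 133 129 123 112 102  96  91]
-12 [161 174 180 181 180 179 178 178 179 178 179 179 179 175 167 157 146 142 139 135 127 122 119 118 118 118 115 111 105 100  96  91]
-10 [163 174 180 180 178 176 17
[... 993 characters left out ...]
  70  73  78  85  91  95  97  96  92]
6 [155 165 171 167 151 131 114 106 104 103 104 102 101 100  99  93  85  78  73  73  74  74  73  75  78  82  88  93  96  98  97  92]
8 [158 167 173 171 158 145 135 131 130 129 129 127 127 126 124 118 107  99  94  93  93  94  93  94  96  99 102 103 103 101  98  93]
10 [162 171 176 176 169 162 159 159 159 158 158 158 157 156 153 145 133 124 120 118 118 118 118 118 119 120 121 116 110 104  99  93]
12 [164 172 176 176 173 170 168 167 167 168 168 168 167 166 164 158 149 143 140 139 139 139 140 141 141 141 139 130 118 107  98  92]
14 [163 169 172 173 173 172 172 171 171 171 171 171 171 170 168 164 159 155 153 154 153 153 153 154 154 153 149 137 121 106  95  89]
```

Scene-camera results: the slot centre is within about 0.2 mm of the blade in y, and the slot is about 0.5 mm further in x. Start the descent.

```bash
python3 -m crank '0.001 0 -0.02 0; 0 0 -0.02 0; 0 0 -0.02 0; 0 0 -0.01 0; 0 0 0 0';python3 -m crank '0 0 -0.008 0; 0 0 -0.008 0; 0 0 -0.006 0; 0 0 0 0; 0 0 0 0'
```

```text
t: 12.48
tool_pos: [0.4964, 0.0539, 0.2328]
tool_rot: [-2.285, -2.151, 0.005]
contact_force: [0.1, 0.3, -4.6]
opening: 0.0152
grip_force: 51.3
t: 12.9
tool_pos: [0.4977, 0.0539, 0.2248]
tool_rot: [-2.288, -2.153, 0.0]
contact_force: [0.2, 0.2, -3.9]
opening: 0.0155
grip_force: 51.4
```

```bash
python3 -m crank '0 0 -0.01 0; 0 0 -0.01 0; 0 0 -0.01 0; 0 0 0 0; 0 0 0 0'
```

```text
t: 13.32
tool_pos: [0.4974, 0.0539, 0.209]
tool_rot: [-2.287, -2.153, 0.002]
contact_force: [-0.0, -0.4, -4.5]
opening: 0.0155
grip_force: 51.5
```

Free of contact with the tip 23 mm below the lid face; go on to 60 mm.

```bash
python3 -m crank '0 0 -0.012 0; 0 0 -0.012 0; 0 0 -0.012 0; 0 0 -0.012 0; 0 0 -0.012 0'; python3 -m crank '0 0 -0.008 0; 0 0 -0.006 0; 0 0 0 0; 0 0 0 0; 0 0 0 0'; python3 -m crank '0 0 0 0; 0 0 0 0; 0 0 0 0; 0 0 0 0; 0 0 0 0'
python3 - <<'E'
from h import *
im,d=grab('scene'); u,v=proj('scene',[.4975,.055,.15])[0].astype(int)
cv2.imwrite('pics/s4.png',cv2.cvtColor(cv2.resize(im[v-45:v+45,u-60:u+100],None,fx=4,fy=4,interpolation=cv2.INTER_CUBIC),cv2.COLOR_RGB2BGR))
E
```

```text
t: 13.73
tool_pos: [0.4975, 0.0539, 0.1789]
tool_rot: [-2.287, -2.153, 0.001]
contact_force: [-0.3, 0.1, -4.1]
opening: 0.0156
grip_force: 51.6
t: 14.15
tool_pos: [0.498, 0.0539, 0.1732]
tool_rot: [2.287, 2.153, 0.001]
contact_force: [0.3, -1.1, -5.3]
opening: 0.0153
grip_force: 51.4
t: 14.57
tool_pos: [0.4978, 0.0539, 0.1729]
tool_rot: [2.288, 2.153, 0.0]
contact_force: [0.5, -0.8, -3.9]
opening: 0.0158
grip_force: 51.4
```

View pics/s4.png

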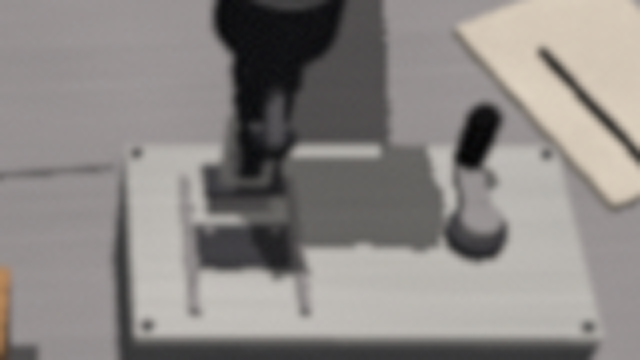

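The gauge's blade is in the slot with the collar at crop (247,185), about 20 mm above the lid. The shutter is open at (245,245) and the knob is at -x (480,130). The only force is the gauge's own weight, so I'm handing it in.

```bash
python3 -c "
from station import ctrl; print(ctrl.finish_job())"
```

```text
the job is handed in; nothing more can be done
None
```

I handed the job in at about 14.6 s with the shutter wound fully open and the slab-handled gauge held upright in the slot, collar about 20 mm above the lid. Wrist force was about 4 N, roughly the gauge's own weight. The hand-in call did not return a verdict.

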